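# Swap the blank for the outlet in a bench power rail and snap it home

## Robot

A 6-joint arm with a two-finger parallel gripper is mounted at the origin on the work surface. World frame = base frame: x ahead of the robot, y to its left, z up, the work surface at z = 0. Lengths are in m, angles in rad, forces in N, time in s.
With the tool pointing down it reaches from about 0.275 to 0.75 m from the base axis. Payload 10.2 kg.
Tool frame: the origin (TCP) lies at the very end of the fingers, on their centre line; the grasp point (between the pads) lies 19 mm behind it; z points along the fingers, y is the direction in which the jaws open and shut (so a half turn about z gives the same grasp; the last joint's range is limited). The gripper opens to 85 mm and grips with 20 to 120 N. Pads are 22 mm wide; open, the fingers measure 114 mm over their backs; the gripper's body (76 mm by 85 mm) begins 54 mm behind the grasp point. The pads swing forward as they close: fully open they stand 13 mm farther back than shut.
Start: joints at [0.948, 0.313, 1.498, -0, 1.331, -0.223], TCP at [0.204, 0.484, 0.231] pointing down, gripper open.
Joint ranges: [-2.94, 2.94], [-0.97, 2.17], [0.19, 2.56], [-1.23, 4.37], [0.02, 3.11], [-2.88, 2.88]. Speed limits (rad/s): [2.39, 2.39, 3.01, 3.14, 3.14, 3.14].

## Interface

Orientations are given as a unit quaternion [w, x, y, z].
In Python, from plant import * gives the robot as it stands.
- The arm moves only by the tool servo_tool, never from a script. Its argument "motion" is a list of rows, each a list of 4 numbers: the shift along the tool's x, y, z in m, then the turn about the tool's z in degrees. A call has exactly 5 rows; each row shifts and turns the commanded pose from where the row before left it, along the tool's axes as they then stand; what a row does not reach is not made up. A row lasts 1/8 s, in which the tool goes at most 62.5 mm and 10.7 degrees, less where a joint would pass 70% of its speed; a pose out of reach is approached as far as the arm can. A call with a gripper value outside its range is refused whole. "hand" is the closure, from 0 (fully open) to 1 (shut), set as the call begins (left out, the last holds). The fingers move at their own pace and stop on an object; the grip force is fixed at half the most. Time passes only in rows, so rows that do not move let the fingers close, or fill a call up. It gives the time, the measured TCP pose, the force and the opening at its end, in the units of the state.
- read_state(): the state, without advancing time (a new reading comes with each control period).
- snapshot(name): name is "scene" or "top" or "wrist"; returns a dict with "frame" (480x640x3 uint8, red, green, blue), "range_z" (480x640 float32, m along the optical axis (not along the pixel's ray), 0 where there is no reading), "fx", "fy", "cx", "cy" (pixels), "dist_coeffs" ([k1, k2, p1, p2, k3] as OpenCV has them; the pictures are not rectified), "R" (3x3) and "t" (3): a world point X has camera coordinates R X + t. Camera axes: x right, y down, z forward; pixel columns grow to the right and rows downward; lengths in m; the calibration is good to about 2 mm. A picture is of the moment at which its call begins.
- close_job(): hands the job in, once; it reports no verdict.
The state is a dict: "t": time; "joint_positions": joint angles; "qvel": joint speeds; "joint_torque": joint torques, N m; "position": TCP position; "tcp_rot": TCP orientation; "contact_force": force on the tool from outside, world axes, zero at the start; "moment": the same for the moment, N m; "finger_gap": opening from 0.0 (shut) to 1.0 (fully open).
Only numpy, scipy, OpenCV 4.12 (cv2) and the standard library are available. Lean on these libraries where they do the work, as an engineer would, in place of code of your own. Each camera call takes 0.05 s, during which the arm holds its last target. There are 200 camera calls.

## Task

In the open bay of the bench power rail the plain blank module stands loose on its clips, and the outlet module that belongs there waits in a pocket of the parts tray: swap the two, so that the blank stands upright in the pocket the outlet came from and the outlet is in the bay. Press the outlet down until the clips snap and it is fully home, and keep pressing firmly: finish while the fingers are still pressing on it, with no letting go. Leave the switch module, the tape roll, the screwdriver and the jar where they are.

Things in the scene. Friction and masses are not known exactly. Their poses are not given: they have to be found in the camera images.
- rail: Bench power rail: aluminium extrusion fixed on the bench, lying face up, 360 mm long (y), 90 mm wide (x), top 55 mm above the bench. Origin: middle of its underside. Its open bay lies 30 mm along +y of the origin. The top is flat for 40 mm or more either side of the bay's mouth along y; outlets already fitted farther along stand 9.5 mm above it. The bench before it is clear.
- bay (a point): Middle of the open bay's mouth, level with the rail's top; x across the rail, y along it, z up. Mouth 42 mm square with lips rounded to 3 mm; the bay's floor is 29.5 mm below. Two sprung steel clip noses (8 mm thick, 32 mm long) stick 3.5 mm in from the -x and +x sides, 19.5 mm below the mouth. They yield sideways and snap back over a module's foot.
- blank_mid (a point): Blank module: plain flat white face. Each module: face plate 50 x 50 x 8 mm on top, under it a 38 mm square body, 31 mm waist and rounded foot 40 mm square; 38 mm high, 50 to 90 g. Point: on the axis, half-way up (19 mm); x, y along the plate's edges, z up. Starts square in the bay, foot resting on the clips, plate's underside 12 mm above the rail; lifts straight out.
- outlet_mid (a point): Outlet module: as the blank, plus a disc 37 mm across, 1.5 mm high, with 2 dark holes, on its face. Point half-way up, 20.5 mm below the disc's top. Starts in a tray pocket. Fits the bay at any quarter turn: rests on the clips with this point 1.5 mm above the mouth; at about 12 N (9 to 16) the clips snap, the force drops, and it stops on the floor 12 mm lower. A firm push then: 10 N or more.
- switch_mid (a point): Switch module: the same module with a slanted rocker on its face, upright in the tray's other pocket; not to be moved. Point on its axis half-way up, 19 mm above the underside of the foot.
- pocket_a (a point): Middle of the floor of one pocket of the parts tray, 4 mm above the bench; x, y along the tray's edges, z up. The tray is a grey moulded block fixed on the bench, 105 mm (x) by 195 mm (y), 20 mm high; its two pockets are 45 mm square, 16 mm deep, chamfered. A module in it has its middle point 19 mm above this one. The outlet starts in either pocket, the switch in the other.
- pocket_b (a point): The same point of the tray's other pocket, 90 mm along +y of the tray from the first.
- tape: Bystander: roll of tape lying flat, 90 mm across, 24 mm high. Origin in the middle of its underside.
- driver: Bystander: screwdriver lying on the bench.
- jar: Bystander: glass jar, 60 mm across, 75 mm high. Origin in the middle of its underside.

How it is judged:
On the way, in this order (a step that is already met when the one before it is completed fails the run):
1. the blank has been taken out of the bay (horizontal distance between blank_mid and bay above 0.05 m), for 0.1 s.
2. the outlet has snapped past the clips in the bay (z of outlet_mid in the frame of bay below -0.0085 m and horizontal distance between outlet_mid and bay below 0.004 m), for 0.2 s.
At the end, for the whole second after the job is handed in: Outlet snapped home in the bay (within 1.5 mm of its floor, 4 mm of its middle, level to 0.06 rad), the fingers still pressing it down with over 5 N; blank upright, at rest on the floor of the pocket the outlet left (within 6 mm of its middle), switch still in its own pocket (z of outlet_mid in the frame of bay below -0.009 m and horizontal distance between outlet_mid and bay below 0.004 m and angle between outlet_mid's own z axis and vertical below 0.06 rad and contact force between the fingers and outlet above 4 N and contact force between outlet and rail above 5 N and ((horizontal distance between blank_mid and pocket_a below 0.006 m and z of blank_mid in the frame of pocket_a below 0.0215 m and horizontal distance between switch_mid and pocket_b below 0.006 m) or (horizontal distance between blank_mid and pocket_b below 0.006 m and z of blank_mid in the frame of pocket_b below 0.0215 m and horizontal distance between switch_mid and pocket_a below 0.006 m)) and angle between blank_mid's own z axis and vertical below 0.1 rad and linear speed of blank below 0.02 m/s); the arm keeps its last pose, push and grip.
It fails at once if the switch module was moved from its pocket (distance of switch_mid from where it was at the start of the episode above 0.015 m).
It fails at once if the tape roll, the screwdriver or the jar was pushed about (distance of any of tape, driver, jar from where it was at the start of the episode above 0.03 m).
It also fails if it takes over 72 s, if anything falls off the work surface, if the arm or the gripper's body presses on something with over 40 N, if the wrist force passes 120 N, or if a joint passes its speed limit or range.

## Working session

There is one attempt and no reset: what is moved stays moved. The work goes in short steps, Python scripts to look and compute and a tool call to move; the robot and the scene stay as the last step left them, time stands still between calls to the robot, and variables do not carry over. Pictures are saved under pics/ and viewed, about 8 in all and at most 12, crops included, and the job is handed in when it is done.

Besides the shell and the picture viewer there is one more tool, called after "Request:" as name([rows], argument=value, ...), one row to a line, values as JSON. servo_tool: Moves the arm, as the interface text tells. Its arguments: {"type":"object","properties":{"motion":{"type":"array","items":{"type":"array","items":{"type":"number"}}},"hand":{"type":"number"}},"required":["motion"]}

```bash
mkdir -p pics; cat > h.py <<'E'
from plant import *
import numpy as np, cv2
from scipy.spatial.transform import Rotation as Ro
def shot(n):
    s=snapshot(n); K=np.array([[s['fx'],0,s['cx']],[0,s['fy'],s['cy']],[0,0,1.]])
    d=np.array(s['dist_coeffs'],float); v,u=np.mgrid[0:480,0:640]
    p=np.stack([u.ravel(),v.ravel()],1).astype(np.float64).reshape(-1,1,2)
    r=cv2.undistortPoints(p,K,d).reshape(480,640,2); z=s['range_z']
    X=np.dstack([r[...,0]*z,r[...,1]*z,z]); W=(X-np.array(s['t']))@np.array(s['R'])
    W[z==0]=np.nan
    return s,W
def save(s,name): cv2.imwrite('pics/'+name,s['frame'][...,::-1])
E
python3 - <<'E'
from h import *
s,W=shot('top'); save(s,'top1.png'); np.save('top1.npy',W)
st=read_state(); print(st)
print(np.array(s['R']),s['t'])
E
```

```text
{'t': 0.05, 'joint_positions': array([ 9.47606601e-01,  3.13439363e-01,  1.49844176e+00, -1.82808771e-05,
        1.33104807e+00, -2.23429120e-01]), 'qvel': array([ 4.10761143e-04,  2.01042076e-05,  4.93531097e-04,  2.37897875e-04,
       -4.90238135e-04,  4.42045179e-04]), 'joint_torque': array([ 2.90543612e-03, -4.13366067e+01, -2.60479099e+01, -1.83088732e-04,
        2.94966376e-03, -1.43567663e-04]), 'position': array([0.20419563, 0.48336694, 0.23073878]), 'tcp_rot': array([-2.66416883e-04,  1.98549841e-01,  9.80090564e-01, -6.12929069e-04]), 'contact_force': array([-0.03251219, -0.469987  , -0.41007331]), 'moment': array([ 0.02760971,  0.02236293, -0.02625248]), 'finger_gap': 0.9993659983572916}
[[ 8.17949233e-02 -9.96649131e-01  3.15442818e-04]
 [-9.71959665e-01 -7.98386645e-02 -2.21179105e-01]
 [ 2.20463147e-01  1.77847302e-02 -9.75233154e-01]] [0.0768559  0.63853978 1.05397428]
```

View pics/top1.png

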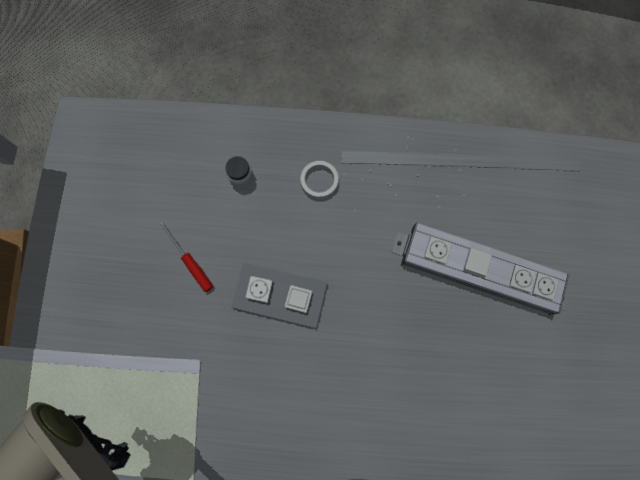

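The picture shows the outlet in the tray at (259,290), the switch at (298,299) and the blank in the rail bay at (478,262). The jar is at (237,170), the tape at (320,180) and the driver at (197,270). Next I measure poses from depth.

```bash
python3 - <<'E'
from h import *
W=np.load('top1.npy')
def meas(n,c,r,lo,hi):
    u,v=c; P=W[v-r:v+r+1,u-r:u+r+1].reshape(-1,3); P=P[(P[:,2]>lo)&(P[:,2]<hi)]
    b=cv2.minAreaRect((P[:,:2]*1000).astype(np.float32)); print(n,len(P),np.median(P,0).round(4),b)
meas('outlet',(259,290),18,.03,.06)
meas('switch',(298,299),18,.03,.06)
meas('blank',(478,262),18,.065,.09)
meas('tray',(280,296),60,.012,.028)
meas('rail',(487,268),92,.048,.06)
for c in [(237,170),(320,163),(455,262)]: print(W[c[1],c[0]])
st=read_state(); print(Ro.from_quat(st['tcp_rot'],scalar_first=True).as_matrix().round(3))
E
```

```text
outlet 507 [0.5119 0.2577 0.0428] ((512.4251708984375, 257.91082763671875), (51.17527770996094, 48.304786682128906), 83.14846801757812)
switch 498 [0.498  0.1706 0.0437] ((498.1900329589844, 171.38185119628906), (50.02937698364258, 48.07033920288086), 80.1587905883789)
blank 518 [ 0.605  -0.2147  0.0749] ((605.5739135742188, -214.6021728515625), (50.12443542480469, 51.8602294921875), 78.19681549072266)
tray 3002 [0.5014 0.2143 0.0203] ((505.59588623046875, 215.62513732910156), (194.5777587890625, 103.93759155273438), 81.18152618408203)
rail 4602 [ 0.5987 -0.2425  0.0548] ((598.0873413085938, -244.4907989501953), (369.431884765625, 95.90816497802734), 75.65961456298828)
[0.77058526 0.33220222 0.0747661 ]
[0.82187659 0.14907879 0.02273594]
[ 0.60382256 -0.16790203  0.05644752]
[[-0.921  0.389 -0.001]
 [ 0.389  0.921 -0.001]
 [ 0.    -0.001 -1.   ]]
```

```bash
cat >> h.py <<'E'
def pose():
    st=read_state(); M=Ro.from_quat(st['tcp_rot'],scalar_first=True).as_matrix()
    return np.array(st['position']),np.degrees(np.arctan2(M[1,1],M[0,1])),st
def plan(wps,start=None):
    """wps: list of (x,y,z,jaw angle deg,rows); prints tool-frame rows"""
    p,a,_=pose() if start is None else (*start,0); p=p.copy(); out=[]
    for x,y,z,b,n in wps:
        b=a+(b-a+90)%180-90 if abs(b-a)>95 else b
        for k in range(n):
            m=n-k; d=(np.array([x,y,z])-p)/m; t=-(b-a)/m
            c=np.radians(a); ty=np.array([np.cos(c),np.sin(c),0]); tx=np.array([-np.sin(c),np.cos(c),0])
            r=[round(d@tx,4),round(d@ty,4),round(-d[2],4),round(t,1)]
            p=p+r[0]*tx+r[1]*ty-np.array([0,0,r[2]]); a-=r[3]; out.append(r)
    for i in range(0,len(out),5): print([[float(v) for v in r] for r in out[i:i+5]])
    print('end',p.round(4),round(a,2))
E
python3 - <<'E'
from h import *
plan([(.512,.258,.20,-9,10)])
E
```

```text
[[-0.0371, -0.0088, 0.0031, 7.6], [-0.038, -0.0038, 0.0031, 7.6], [-0.0381, 0.0013, 0.0031, 7.6], [-0.0376, 0.0063, 0.0031, 7.6], [-0.0365, 0.0112, 0.0031, 7.6]]
[[-0.0347, 0.0159, 0.003, 7.6], [-0.0322, 0.0204, 0.0031, 7.6], [-0.0293, 0.0245, 0.003, 7.6], [-0.0258, 0.0281, 0.0031, 7.6], [-0.0218, 0.0313, 0.003, 7.7]]
end [0.512 0.258 0.2  ] -9.0
```

Request:
servo_tool([
  [-0.037,-0.009,0.003,7.6],
  [-0.038,-0.004,0.003,7.6],
  [-0.038,0.001,0.003,7.6],
  [-0.038,0.006,0.003,7.6],
  [-0.036,0.011,0.003,7.6],
], hand=0)

```text
t: 0.68
position: [0.3581, 0.3692, 0.2158]
tcp_rot: [-0.0, 0.509, 0.861, -0.0]
contact_force: [0.6, -0.2, -0.5]
finger_gap: 1.004
```

Request:
servo_tool([
  [-0.035,0.016,0.003,7.6],
  [-0.032,0.02,0.003,7.6],
  [-0.029,0.025,0.003,7.6],
  [-0.026,0.028,0.003,7.6],
  [-0.022,0.031,0.003,7.6],
])

```text
t: 1.3
position: [0.5118, 0.2564, 0.2007]
tcp_rot: [-0.0, 0.761, 0.648, -0.0]
contact_force: [0.8, 1.2, 0.3]
finger_gap: 1.003
```

```bash
python3 - <<'E'
from h import *
s,W=shot('wrist'); save(s,'w1.png'); np.save('w1.npy',W); print(pose()[:2])
E
```

```text
(array([0.51466779, 0.2536127 , 0.2000221 ]), np.float64(-9.63806867698782))
```

View pics/w1.png

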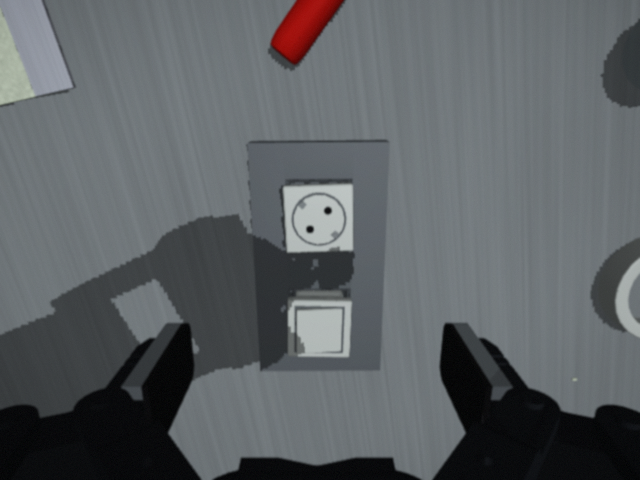

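The outlet is at (318,218), the switch at (320,328), and the fingers are open below. I measure the outlet and tray from the depth here.

```bash
cat >> h.py <<'E'
def meas(W,n,c,r,lo,hi):
    u,v=c; P=W[v-r:v+r+1,u-r:u+r+1].reshape(-1,3); P=P[(P[:,2]>lo)&(P[:,2]<hi)]
    (x,y),wh,a=cv2.minAreaRect((P[:,:2]*1000).astype(np.float32))
    print(n,len(P),'med',np.median(P,0).round(4),'rect',round(x,1),round(y,1),np.round(wh,1),round(a,2),'edges1%',)
    return P
E
python3 - <<'E'
from h import *
W=np.load('w1.npy')
meas(W,'outlet',(318,218),48,.036,.05); meas(W,'switch',(320,328),40,.036,.06)
meas(W,'tray',(318,255),125,.012,.025)
p,a,_=pose(); print(p,a)
plan([(.512,.258,.045,a,5)])
E
```

```text
outlet 4592 med [0.514  0.2596 0.0417] rect 513.8 257.7 [50.7 50. ] 83.08 edges1%
switch 3666 med [0.5006 0.1728 0.0421] rect 500.2 169.5 [51.1 49.5] 79.69 edges1%
tray 21210 med [0.5114 0.2244 0.0191] rect 507.2 213.6 [195.6 105.3] 81.29 edges1%
[0.51466779 0.2536127  0.2000221 ] -9.63806867698782
[[0.0008, -0.0007, 0.031, -0.0], [0.0008, -0.0007, 0.031, -0.0], [0.0008, -0.0007, 0.031, -0.0], [0.0007, -0.0006, 0.031, -0.0], [0.0008, -0.0007, 0.031, -0.0]]
end [0.512 0.258 0.045] -9.64
```

Request:
servo_tool([
  [0.002,-0.001,0.04,-0.5],
  [0.002,-0.001,0.04,-0.4],
  [0,0,0.04,0],
  [0,0,0.035,0],
  [0,0,0.021,0],
])

```text
t: 1.98
position: [0.5086, 0.2614, 0.0231]
tcp_rot: [-0.001, 0.755, 0.656, -0.001]
contact_force: [0.9, 0.5, 0.8]
finger_gap: 1.0
```

Request:
servo_tool([
  [0,0,0,0],
  [0,0,0,0],
  [0,0,0,0],
  [0,0,0,0],
  [0,0,0,0],
], hand=1)

```text
t: 2.6
position: [0.5108, 0.2619, 0.0268]
tcp_rot: [0.001, 0.755, 0.656, 0.002]
contact_force: [1.8, -0.9, 6.5]
finger_gap: 0.564
```

```bash
python3 - <<'E'
from h import *
p,a,_=pose(); print(p,a)
plan([(p[0],p[1],.12,a,4),(.47,-.03,.12,-12,9),(.47,-.03,.12,-12,2),(.47,-.03,.03,-12,5)])
E
```

```text
[0.51082923 0.26186769 0.02684114] -8.007646073009422
[[0.0, 0.0, -0.0233, -0.0], [0.0, 0.0, -0.0233, -0.0], [0.0, 0.0, -0.0233, -0.0], [0.0, 0.0, -0.0233, -0.0], [-0.0327, 0.0, 0.0, 0.4]]
[[-0.0328, 0.0003, 0.0, 0.4], [-0.0327, 0.0005, 0.0, 0.5], [-0.0327, 0.0008, 0.0, 0.4], [-0.0327, 0.001, 0.0, 0.5], [-0.0327, 0.0013, 0.0, 0.4]]
[[-0.0328, 0.0015, 0.0, 0.5], [-0.0327, 0.0018, 0.0, 0.4], [-0.0327, 0.0019, 0.0, 0.5], [-0.0, 0.0, 0.0, -0.0], [-0.0, 0.0, 0.0, -0.0]]
[[-0.0, 0.0, 0.018, -0.0], [-0.0, 0.0, 0.018, -0.0], [-0.0, 0.0, 0.018, -0.0], [-0.0, 0.0, 0.018, -0.0], [-0.0, 0.0, 0.018, -0.0]]
end [ 0.47 -0.03  0.03] -12.01
```

Request:
servo_tool([
  [0,0,-0.015,0],
  [0,0,-0.025,0],
  [0,0,-0.03,0],
  [0,0,-0.025,0],
  [0,0,0,0],
])

```text
t: 3.22
position: [0.5102, 0.2618, 0.122]
tcp_rot: [0.001, 0.755, 0.656, 0.001]
contact_force: [0.1, -0.0, -0.6]
finger_gap: 0.567
```

Request:
servo_tool([
  [-0.015,0,0,0.4],
  [-0.03,0,0,0.4],
  [-0.035,0.001,0,0.4],
  [-0.035,0.001,0,0.4],
  [-0.035,0.001,0,0.4],
])

```text
t: 3.85
position: [0.4881, 0.1111, 0.119]
tcp_rot: [-0.001, 0.766, 0.642, -0.001]
contact_force: [0.6, -0.7, -0.8]
finger_gap: 0.563
```

Request:
servo_tool([
  [-0.035,0.001,0,0.4],
  [-0.035,0.001,0,0.4],
  [-0.034,0.002,0,0.4],
  [-0.025,0.001,0,0.4],
  [-0.015,0.001,0,0.4],
])

```text
t: 4.47
position: [0.4675, -0.031, 0.1194]
tcp_rot: [-0.001, 0.778, 0.629, -0.001]
contact_force: [0.1, 0.1, -1.1]
finger_gap: 0.565
```

Request:
servo_tool([
  [0,0,0.015,0],
  [0,0,0.025,0],
  [0,0,0.025,0],
  [0,0,0.015,0],
  [0,0,0,0],
])

```text
t: 5.1
position: [0.468, -0.0295, 0.0395]
tcp_rot: [-0.001, 0.777, 0.629, -0.001]
contact_force: [0.1, 0.1, -0.8]
finger_gap: 0.568
```

```bash
python3 - <<'E'
from h import *
s,W=shot('wrist'); save(s,'w2.png'); np.save('w2.npy',W); print(pose()[:2])
E
```

```text
(array([ 0.46856858, -0.02970486,  0.04034583]), np.float64(-12.005659315878813))
```

View pics/w2.png

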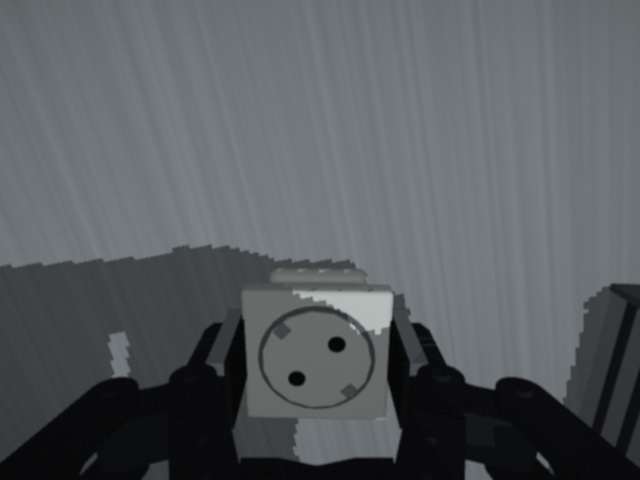

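The outlet is held between the pads, centred near (318,352). I check its level and its offset from the TCP.

```bash
python3 - <<'E'
from h import *
W=np.load('w2.npy')
P=W[290:415,250:386].reshape(-1,3);print(np.nanpercentile(P[:,2],[1,10,50,90,99]))
P=meas(W,'plate',(318,352),78,.045,.075)
zm=np.median(P[:,2]);Q=P[abs(P[:,2]-zm)<.006]
c,*_=np.linalg.lstsq(np.c_[Q[:,:2],np.ones(len(Q))],Q[:,2],rcond=None); print('tilt',c[:2])
p,a,_=pose(); cc=np.radians(a);ty=np.array([np.cos(cc),np.sin(cc)]);tx=np.array([-np.sin(cc),np.cos(cc)])
(x,y),wh,_=cv2.minAreaRect((Q[:,:2]*1000).astype(np.float32));d=np.array([x,y])/1000-p[:2];print(x,y,wh,'off tx,ty',d@tx,d@ty)
E
```

```text
[0.05280954 0.05365    0.0549745  0.05617958 0.05690224]
plate 20633 med [ 0.4689 -0.0291  0.0549] rect 468.3 -33.3 [51.3 54.6] 77.76 edges1%
tilt [ 0.01385183 -0.02355642]
468.1877746582031 -33.2543830871582 (51.31602096557617, 53.089908599853516) off tx,ty -0.00355109327195694 0.00036585518625788623
```

Request:
servo_tool([
  [0,0,0.006,0],
  [0,0,0.006,0],
  [0,0,0.004,0],
  [0,0,0.001,0],
  [0,0,0,0],
])

```text
t: 5.78
position: [0.4687, -0.0297, 0.0233]
tcp_rot: [0.0, 0.777, 0.629, 0.0]
contact_force: [0.4, -1.1, -1.1]
finger_gap: 0.563
```

Request:
servo_tool([
  [0,0,0.001,0],
  [0,0,0.001,0],
  [0,0,0,0],
  [0,0,0,0],
  [0,0,0,0],
])

```text
t: 6.4
position: [0.4689, -0.0298, 0.0227]
tcp_rot: [0.0, 0.777, 0.629, 0.0]
contact_force: [-5.4, 1.1, 17.6]
finger_gap: 0.569
```

Request:
servo_tool([
  [0,0,0,0],
  [0,0,0,0],
  [0,0,0,0],
  [0,0,0,0],
  [0,0,0,0],
], hand=0)

```text
t: 7.02
position: [0.4686, -0.0297, 0.0213]
tcp_rot: [-0.0, 0.777, 0.629, -0.0]
contact_force: [-0.3, -0.3, 0.6]
finger_gap: 1.003
```

```bash
python3 - <<'E'
from h import *
p,a,_=pose(); print(p,a)
plan([(p[0],p[1],.13,a,5),(.605,-.215,.2,-12,8),(.605,-.215,.2,-12,2)])
E
```

```text
[ 0.46861744 -0.02971825  0.02125052] -12.007626705230976
[[0.0, 0.0, -0.0217, -0.0], [0.0, 0.0, -0.0218, -0.0], [0.0, 0.0, -0.0217, -0.0], [0.0, 0.0, -0.0218, -0.0], [0.0, 0.0, -0.0217, -0.0]]
[[-0.0191, 0.0215, -0.0088, -0.0], [-0.0191, 0.0215, -0.0087, -0.0], [-0.0191, 0.0215, -0.0088, -0.0], [-0.0191, 0.0215, -0.0087, -0.0], [-0.0191, 0.0215, -0.0088, -0.0]]
[[-0.0191, 0.0215, -0.0087, -0.0], [-0.0191, 0.0215, -0.0088, -0.0], [-0.0192, 0.0214, -0.0087, -0.0], [0.0, 0.0, -0.0, -0.0], [0.0, 0.0, -0.0, -0.0]]
end [ 0.6049 -0.215   0.2   ] -12.01
```

Request:
servo_tool([
  [0,0,-0.022,0],
  [0,0,-0.022,0],
  [0,0,-0.022,0],
  [0,0,-0.022,0],
  [0,0,-0.021,0],
])

```text
t: 7.65
position: [0.4685, -0.0297, 0.131]
tcp_rot: [0.0, 0.777, 0.629, 0.0]
contact_force: [-0.4, 0.3, -1.2]
finger_gap: 0.997
```

Request:
servo_tool([
  [-0.015,0.018,-0.012,0],
  [-0.03,0.033,-0.012,0],
  [-0.03,0.033,-0.012,0],
  [-0.03,0.033,-0.012,0],
  [-0.025,0.03,-0.012,0],
])

```text
t: 8.28
position: [0.586, -0.1888, 0.1905]
tcp_rot: [-0.0, 0.777, 0.629, -0.0]
contact_force: [-0.4, 0.2, 0.6]
finger_gap: 1.001
```

Request:
servo_tool([
  [-0.015,0.015,-0.01,0],
  [-0.008,0.01,0,0],
  [0,0,0,0],
  [0,0,0,0],
  [0,0,0,0],
])

```text
t: 8.9
position: [0.6048, -0.2146, 0.2004]
tcp_rot: [-0.0, 0.777, 0.629, -0.0]
contact_force: [-0.2, -0.2, -0.1]
finger_gap: 1.002
```

```bash
python3 - <<'E'
from h import *
s,W=shot('wrist'); save(s,'w3.png'); np.save('w3.npy',W); print(pose()[:2])
E
```

```text
(array([ 0.60486896, -0.21470516,  0.20042231]), np.float64(-11.98295631058662))
```

View pics/w3.png

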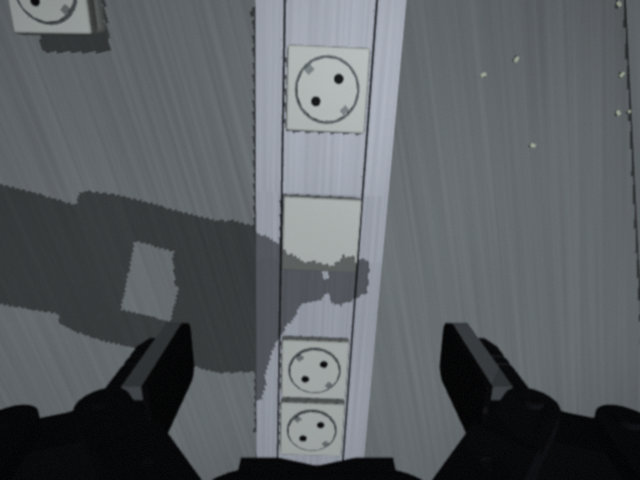

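The blank is at (320,233), with fitted outlets at (327,89), (314,370) and (312,430); the loose outlet stands at top left. I measure the bay centre and rail yaw.

```bash
python3 - <<'E'
from h import *
W=np.load('w3.npy')
P=meas(W,'blank',(320,233),52,.068,.083)
P=meas(W,'o1',(327,89),55,.060,.068)
P=meas(W,'o2',(314,370),30,.060,.068)
# rail edges per row
L=[];R=[]
for v in range(5,300,5):
    i=np.where(abs(W[v,200:460,2]-.055)<.006)[0]+200
    if len(i)>20: L.append(W[v,i[0],:2]);R.append(W[v,i[-1],:2])
for E_ in (L,R):
    E_=np.array(E_,np.float32); vx,vy,x,y=cv2.fitLine(E_,cv2.DIST_HUBER,0,.01,.01).ravel(); print('ang',np.degrees(np.arctan2(vy,vx))%180,x,y)
    print('x at y=-.215', x+(-.215-y)*vx/vy)
print(np.nanmedian(W[150:190,290:360,2]))
E
```

```text
blank 5684 med [ 0.608  -0.2144  0.0744] rect 607.7 -216.0 [50.5 50.1] 75.14 edges1%
o1 6897 med [ 0.63   -0.1281  0.0629] rect 630.0 -129.0 [50. 50.] 75.74 edges1%
o2 3473 med [ 0.581  -0.3206  0.0626] rect 579.7 -323.2 [53.5 46.7] 78.99 edges1%
ang 75.4962 0.5762086 -0.15897824
x at y=-.215 0.56171644
ang 75.63713 0.6636152 -0.17760646
x at y=-.215 0.65404004
0.054192588744345405
```

Request:
servo_tool([
  [-0.001,0.003,0.025,1.5],
  [0,0,0.04,1],
  [0,0,0.04,0],
  [0,0,0.024,0],
  [0,0,0.01,0],
])

```text
t: 9.57
position: [0.6072, -0.2163, 0.0601]
tcp_rot: [-0.001, 0.791, 0.612, -0.0]
contact_force: [-0.2, -0.3, -0.1]
finger_gap: 0.998
```

Request:
servo_tool([
  [0,0,0,0],
  [0,0,0,0],
  [0,0,0,0],
  [0,0,-0.001,0],
  [0,0,-0.001,0],
], hand=1)

```text
t: 10.2
position: [0.6077, -0.2167, 0.0635]
tcp_rot: [-0.0, 0.791, 0.612, -0.0]
contact_force: [-1.5, 1.1, 0.3]
finger_gap: 0.565
```

Request:
servo_tool([
  [0,0,-0.004,0],
  [0,0,-0.01,0],
  [0,0,-0.025,0],
  [0,0,-0.025,0],
  [0,0,-0.02,0],
])

```text
t: 10.82
position: [0.6082, -0.2169, 0.1492]
tcp_rot: [0.001, 0.791, 0.612, 0.0]
contact_force: [-0.1, 0.0, -1.0]
finger_gap: 0.565
```

Request:
servo_tool([
  [0,0,-0.015,0],
  [0,0,0,0],
  [0,0,0,0],
  [0,0,0,0],
  [0,0,0,0],
])

```text
t: 11.45
position: [0.6076, -0.2167, 0.1618]
tcp_rot: [-0.0, 0.791, 0.612, -0.0]
contact_force: [0.4, 0.7, -0.7]
finger_gap: 0.561
```

```bash
cat >> h.py <<'E'
def held(W,dz=.0155,img=(250,386,290,415)):
    p,a,_=pose(); P=W[img[2]-20:img[3]+20,img[0]-20:img[1]+20].reshape(-1,3)
    zm=np.nanmedian(P[:,2]); Q=P[abs(P[:,2]-zm)<.005]
    c,*_=np.linalg.lstsq(np.c_[Q[:,:2],np.ones(len(Q))],Q[:,2],rcond=None)
    cc=np.radians(a);ty=np.array([np.cos(cc),np.sin(cc)]);tx=np.array([-np.sin(cc),np.cos(cc)])
    (x,y),wh,an=cv2.minAreaRect((Q[:,:2]*1000).astype(np.float32));d=np.array([x,y])/1000-p[:2]
    print('tcp',p.round(4),round(a,2),'plate top-tcp',round(zm-p[2],4),'tilt',c[:2].round(3),'centre',round(x,1),round(y,1),np.round(wh,1),round(an,1),'off tx,ty',(d@tx).round(4),(d@ty).round(4))
E
python3 - <<'E'
from h import *
s,W=shot('wrist'); save(s,'w4.png'); np.save('w4.npy',W); held(W)
E
```

```text
tcp [ 0.6077 -0.2167  0.1619] -14.51 plate top-tcp 0.0111 tilt [-0.011 -0.006] centre 608.5 -216.6 [51.4 60.8] 75.6 off tx,ty 0.0003 0.0008
```

View pics/w4.png

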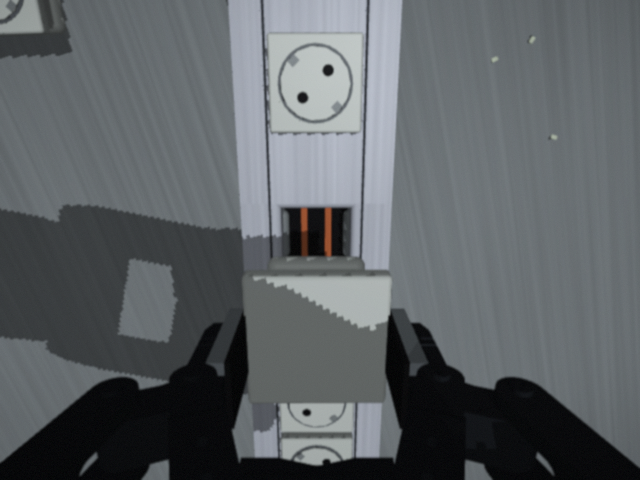

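The blank is held straight and the bay is empty at (317,232). Next I carry it to just short of the pocket and look there.

```bash
python3 - <<'E'
from h import *
plan([(.505,.204,.15,-8.7,12)])
E
```

```text
[[0.0318, -0.0171, 0.001, -0.5], [0.0319, -0.0168, 0.001, -0.5], [0.0321, -0.0165, 0.001, -0.5], [0.0322, -0.0162, 0.001, -0.5], [0.0324, -0.0159, 0.001, -0.5]]
[[0.0325, -0.0157, 0.001, -0.5], [0.0327, -0.0154, 0.001, -0.5], [0.0328, -0.0151, 0.001, -0.5], [0.0329, -0.0148, 0.001, -0.5], [0.033, -0.0145, 0.001, -0.4]]
[[0.0331, -0.0143, 0.001, -0.5], [0.0333, -0.0139, 0.0009, -0.4]]
end [0.505 0.204 0.15 ] -8.71
```

Request:
servo_tool([
  [0.016,-0.009,0.001,0],
  [0.032,-0.017,0.001,-0.5],
  [0.032,-0.017,0.001,-0.5],
  [0.032,-0.017,0.001,-0.5],
  [0.032,-0.016,0.001,-0.5],
])

```text
t: 12.12
position: [0.568, -0.0576, 0.1573]
tcp_rot: [0.0, 0.78, 0.626, 0.0]
contact_force: [0.7, 0.5, -2.1]
finger_gap: 0.56
```

Request:
servo_tool([
  [0.032,-0.016,0.001,-0.5],
  [0.032,-0.016,0.001,-0.5],
  [0.033,-0.015,0.001,-0.5],
  [0.033,-0.015,0.001,-0.5],
  [0.033,-0.015,0.001,-0.5],
])

```text
t: 12.75
position: [0.5251, 0.1175, 0.1523]
tcp_rot: [0.0, 0.766, 0.643, 0.0]
contact_force: [0.6, -0.4, -1.2]
finger_gap: 0.569
```

Request:
servo_tool([
  [0.033,-0.014,0.001,-0.5],
  [0.033,-0.014,0.001,-0.5],
  [0.016,-0.006,0,-0.3],
  [0,0,0,0],
  [0,0,0,0],
])

```text
t: 13.38
position: [0.506, 0.2019, 0.1503]
tcp_rot: [0.0, 0.759, 0.651, -0.0]
contact_force: [0.4, 0.1, -0.3]
finger_gap: 0.562
```

```bash
python3 - <<'E'
from h import *
s,W=shot('wrist'); save(s,'w5.png'); np.save('w5.npy',W); held(W)
E
```

```text
tcp [0.506  0.2018 0.1503] -8.78 plate top-tcp 0.0112 tilt [-0.01  -0.008] centre 506.7 201.8 [51.9 60.9] 80.7 off tx,ty 0.0 0.0006
```

View pics/w5.png

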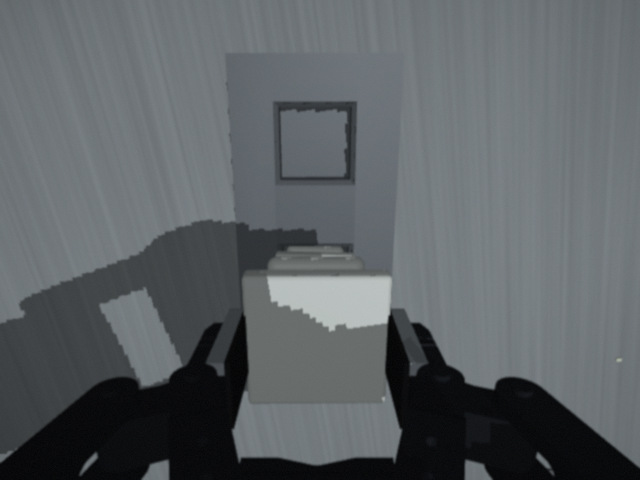

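The empty pocket's outer rim spans columns 274–356 and rows 101–184; the blank in the gripper spans rows 276–402.

```bash
python3 - <<'E'
from h import *
W=np.load('w5.npy'); p,a,_=pose()
def tray(u,v): return W[v,u]
C=[tray(270,97),tray(360,97),tray(360,188),tray(270,188)]
print(np.round(C,4), 'mean',np.mean(C,0).round(4))
F=W[115:170,290:340].reshape(-1,3); print('floor z',np.nanmedian(F[:,2]))
Q=W[101:185,274:357].reshape(-1,3);Q=Q[Q[:,2]<.011]; print(cv2.minAreaRect((Q[:,:2]*1000).astype(np.float32)))
T=W[50:240,222:410].reshape(-1,3);T=T[abs(T[:,2]-.02)<.005]; i=np.linspace(0,1,3)
print('tray far part',cv2.minAreaRect((T[:,:2]*1000).astype(np.float32)))
c=np.radians(a);tx=np.array([-np.sin(c),np.cos(c)]);ty=np.array([np.cos(c),np.sin(c)])
for uv in [(318,272),(318,277),(318,281),(318,399),(318,402),(248,340),(386,340)]:
    d=W[uv[1],uv[0]]; print(uv,(d[:2]-p[:2])@tx,(d[:2]-p[:2])@ty,d[2])
E
```

```text
[[0.4917 0.2895 0.0186]
 [0.5454 0.2812 0.0196]
 [0.5387 0.2261 0.0183]
 [0.4815 0.2352 0.0191]] mean [0.5143 0.258  0.0189]
floor z 0.003270551128370571
((514.0760498046875, 258.0530700683594), (45.23678970336914, 45.22910690307617), 81.31269073486328)
tray far part ((513.3538818359375, 253.23214721679688), (115.060546875, 105.2523193359375), 81.2809829711914)
(318, 272) 0.02504221279728073 0.000993410597968965 0.15748755923538804
(318, 277) 0.024444661585924645 0.0009831327604413781 0.16051342162023938
(318, 281) 0.02352399757116945 0.0009793854341280325 0.16174183931129377
(318, 399) -0.022308726293518894 0.0010074589185755983 0.16188659981065964
(318, 402) -0.02378605105875237 0.0010092552242349836 0.1616369612043357
(248, 340) 0.0022317746472342356 -0.022927217638880556 0.16276081377020926
(386, 340) 0.0009095769724667966 0.024632959755400002 0.16052401736393138
```

Request:
servo_tool([
  [0.02,-0.001,0,0],
  [0.022,-0.0005,0,0],
  [0.0147,0,0,0],
  [0,0,0.015,0],
  [0,0,0.025,0],
])

```text
t: 14.05
position: [0.5128, 0.2589, 0.1093]
tcp_rot: [0.0, 0.759, 0.651, 0.0]
contact_force: [-0.2, 0.3, -1.4]
finger_gap: 0.561
```

Request:
servo_tool([
  [0,0,0.03,0],
  [0,0,0.02,0],
  [0,0,0.008,0],
  [0,0,0,0],
  [0,0,0,0],
])

```text
t: 14.68
position: [0.5132, 0.2592, 0.053]
tcp_rot: [0.0, 0.759, 0.651, 0.001]
contact_force: [0.4, 0.3, -1.3]
finger_gap: 0.569
```

Request:
servo_tool([
  [-0.001,0,0.008,0],
  [0,0,0.007,0],
  [0,0,0.004,0],
  [0,0,0.002,0],
  [0,0,0,0],
])

```text
t: 15.3
position: [0.5126, 0.2582, 0.0312]
tcp_rot: [-0.0, 0.759, 0.651, -0.0]
contact_force: [-0.6, -0.3, -0.7]
finger_gap: 0.566
```

Request:
servo_tool([
  [0,0,0.001,0],
  [0,0,0,0],
  [0,0,0,0],
  [0,0,0,0],
  [0,0,0,0],
])

```text
t: 15.92
position: [0.5126, 0.2582, 0.0303]
tcp_rot: [0.0, 0.759, 0.651, -0.0]
contact_force: [0.7, -0.1, -0.9]
finger_gap: 0.568
```

Request:
servo_tool([
  [0,0,0,0],
  [0,0,0,0],
  [0,0,0,0],
  [0,0,0,0],
  [0,0,0,0],
], hand=0)

```text
t: 16.55
position: [0.5126, 0.2582, 0.0303]
tcp_rot: [-0.0, 0.759, 0.651, 0.0]
contact_force: [0.4, -0.4, 0.7]
finger_gap: 1.0
```

Request:
servo_tool([
  [0,0,-0.015,0],
  [0,0,-0.03,0],
  [0,0,-0.03,0],
  [0,0,-0.03,0],
  [0,0,-0.015,0],
])

```text
t: 17.18
position: [0.5131, 0.2584, 0.1527]
tcp_rot: [0.001, 0.759, 0.651, 0.001]
contact_force: [0.3, 0.5, -0.7]
finger_gap: 1.002
```

```bash
python3 - <<'E'
from h import *
s,W=shot('wrist'); save(s,'w6.png'); np.save('w6.npy',W)
p,a,_=pose(); print(p,a)
M=(abs(W[...,2]-.042)<.006).astype(np.uint8); n,l,st,c=cv2.connectedComponentsWithStats(M)
for i in range(1,n):
    if st[i,4]>800:
        Q=W[l==i]; print(c[i].round(0),st[i,4],np.median(Q,0).round(4),cv2.minAreaRect((Q[:,:2]*1000).astype(np.float32)))
plan([(.468,-.0325,.15,-14.5,11)])
E
```

```text
[0.51350361 0.25849856 0.15373924] -8.702052903255492
[315. 237.] 6234 [0.5131 0.2606 0.0411] ((512.970947265625, 259.09625244140625), (50.02526092529297, 49.99858856201172), 81.25149536132812)
[316. 363.] 4805 [0.5003 0.1733 0.0421] ((499.9164733886719, 169.07289123535156), (52.114051818847656, 49.7192268371582), 80.00198364257812)
[[-0.0268, -0.0001, 0.0003, 0.5], [-0.0268, 0.0001, 0.0003, 0.5], [-0.0268, 0.0004, 0.0003, 0.5], [-0.0268, 0.0006, 0.0004, 0.5], [-0.0267, 0.0009, 0.0003, 0.5]]
[[-0.0267, 0.0011, 0.0004, 0.5], [-0.0267, 0.0013, 0.0003, 0.6], [-0.0267, 0.0016, 0.0004, 0.5], [-0.0267, 0.0018, 0.0003, 0.6], [-0.0267, 0.0021, 0.0004, 0.5]]
[[-0.0268, 0.0024, 0.0003, 0.6]]
end [ 0.468  -0.0325  0.15  ] -14.5
```

The blank is seated: plate top at 0.041, square with the tray, within about 1.5 mm of the pocket centre. Next I go back for the outlet.

Request:
servo_tool([
  [-0.015,0,0,0.3],
  [-0.029,0,0,0.3],
  [-0.029,0,0,0.3],
  [-0.029,0,0,0.3],
  [-0.029,0.001,0,0.3],
])

```text
t: 17.85
position: [0.4911, 0.1271, 0.149]
tcp_rot: [-0.001, 0.767, 0.641, -0.001]
contact_force: [-0.3, -0.4, 0.4]
finger_gap: 1.002
```

Request:
servo_tool([
  [-0.029,0.001,0,0.3],
  [-0.029,0.001,0,0.3],
  [-0.029,0.001,0,0.3],
  [-0.029,0.001,0,0.3],
  [-0.029,0.001,0,0.3],
])

```text
t: 18.48
position: [0.4686, -0.0159, 0.149]
tcp_rot: [-0.001, 0.776, 0.631, -0.001]
contact_force: [0.5, 0.7, -0.3]
finger_gap: 1.002
```

Request:
servo_tool([
  [-0.019,0.001,0,0.3],
  [0,0,0,0],
  [0,0,0,0],
  [0,0,0,0],
  [0,0,0,0],
])

```text
t: 19.1
position: [0.4671, -0.033, 0.1502]
tcp_rot: [-0.0, 0.777, 0.63, -0.0]
contact_force: [-0.2, -0.3, -0.4]
finger_gap: 1.004
```

```bash
python3 - <<'E'
from h import *
s,W=shot('wrist'); save(s,'w7.png')
p,a,_=pose(); print(p,a)
M=(abs(W[...,2]-.038)<.006).astype(np.uint8); n,l,st,c=cv2.connectedComponentsWithStats(M)
for i in range(1,n):
    if st[i,4]>800:
        Q=W[l==i]; r=cv2.minAreaRect((Q[:,:2]*1000).astype(np.float32)); print(c[i].round(0),st[i,4],np.median(Q,0).round(4),r)
        if 200<c[i][0]<440: plan([(r[0][0]/1000,r[0][1]/1000,.022,-12,5)])
E
```

```text
[ 0.46707766 -0.03301862  0.15023671] -11.966232174807676
[320. 237.] 6163 [ 0.4699 -0.0312  0.0377] ((469.4427795410156, -33.250736236572266), (50.520565032958984, 50.10931396484375), 77.58993530273438)
[[0.0001, 0.0005, 0.0256, 0.0], [0.0, 0.0005, 0.0257, 0.0], [0.0001, 0.0005, 0.0256, 0.0], [0.0, 0.0004, 0.0257, 0.0], [0.0001, 0.0005, 0.0256, 0.0]]
end [ 0.4695 -0.0332  0.022 ] -11.97
[541. 281.] 1886 [ 0.595 -0.083  0.038] ((604.2223510742188, -88.96368408203125), (116.4441146850586, 56.73855972290039), 40.7684326171875)
```

Request:
servo_tool([
  [0,0.001,0.02,0],
  [0,0.001,0.035,0],
  [0,0,0.035,0],
  [0,0,0.024,0],
  [0,0,0.01,0],
])

```text
t: 19.77
position: [0.4686, -0.0335, 0.0253]
tcp_rot: [-0.001, 0.777, 0.629, -0.0]
contact_force: [1.0, 0.1, 0.1]
finger_gap: 0.999
```

Request:
servo_tool([
  [0,0,0,0],
  [0,0,0,0],
  [0,0,0,0],
  [0,0,0,0],
  [0,0,0,0],
], hand=1)

```text
t: 20.4
position: [0.4698, -0.034, 0.0277]
tcp_rot: [0.001, 0.777, 0.629, 0.001]
contact_force: [-0.7, 0.3, 5.8]
finger_gap: 0.565
```

Request:
servo_tool([
  [0,0,-0.015,0],
  [0,0,-0.03,0],
  [0,0,-0.03,0],
  [0,0,-0.03,0],
  [0,0,-0.015,0],
])

```text
t: 21.02
position: [0.4696, -0.0339, 0.1492]
tcp_rot: [0.002, 0.777, 0.629, 0.001]
contact_force: [-0.5, -0.1, -0.7]
finger_gap: 0.563
```

```bash
python3 - <<'E'
from h import *
p,a,_=pose();print(p,a)
plan([(.6078,-.2165,.15,-14.5,9)])
E
```

```text
[ 0.4695608  -0.0339451   0.14917708] -12.001161132437401
[[-0.0166, 0.0192, -0.0001, 0.3], [-0.0166, 0.0193, -0.0001, 0.3], [-0.0164, 0.0194, -0.0001, 0.3], [-0.0163, 0.0195, -0.0001, 0.3], [-0.0163, 0.0196, -0.0001, 0.3]]
[[-0.0161, 0.0197, -0.0001, 0.2], [-0.0161, 0.0197, -0.0001, 0.3], [-0.016, 0.0198, -0.0001, 0.2], [-0.0159, 0.02, -0.0, 0.3]]
end [ 0.6078 -0.2165  0.15  ] -14.5
```

Request:
servo_tool([
  [-0.009,0.01,0,0.3],
  [-0.018,0.021,0,0.3],
  [-0.018,0.021,0,0.3],
  [-0.018,0.021,0,0.3],
  [-0.018,0.021,0,0.3],
])

```text
t: 21.65
position: [0.5435, -0.1349, 0.1457]
tcp_rot: [-0.0, 0.786, 0.619, -0.0]
contact_force: [0.3, -0.3, -0.3]
finger_gap: 0.56
```

Request:
servo_tool([
  [-0.018,0.022,0,0.3],
  [-0.018,0.022,0,0.3],
  [-0.018,0.022,0,0.3],
  [-0.011,0.016,0,0.1],
  [0,0,0,0],
])

```text
t: 22.28
position: [0.607, -0.2176, 0.1452]
tcp_rot: [-0.0, 0.791, 0.612, -0.0]
contact_force: [0.0, 0.4, -1.3]
finger_gap: 0.563
```

Request:
servo_tool([
  [0,0,0.01,0],
  [0,0,0.01,0],
  [0,0,0,0],
  [0,0,0,0],
  [0,0,0,0],
])

```text
t: 22.9
position: [0.6071, -0.2163, 0.1267]
tcp_rot: [0.0, 0.791, 0.612, 0.0]
contact_force: [-0.1, 0.6, -0.6]
finger_gap: 0.559
```

```bash
python3 - <<'E'
from h import *
s,W=shot('wrist'); save(s,'w8.png'); np.save('w8.npy',W); held(W)
p,a,_=pose()
c=np.radians(a);tx=np.array([-np.sin(c),np.cos(c)]);ty=np.array([np.cos(c),np.sin(c)])
for uv in [(318,277),(318,281),(318,285),(318,402),(318,406),(318,410)]:
    d=W[uv[1],uv[0]]; print(uv,((d[:2]-p[:2])@tx).round(4),d[2].round(4))
E
```

```text
tcp [ 0.6071 -0.2163  0.1267] -14.5 plate top-tcp 0.0098 tilt [-0.003 -0.011] centre 607.8 -215.9 [50.8 61. ] 75.8 off tx,ty 0.0006 0.0006
(318, 277) 0.0241 0.1361
(318, 281) 0.023 0.137
(318, 285) 0.0216 0.1371
(318, 402) -0.0849 0.0591
(318, 406) -0.0865 0.0606
(318, 410) -0.0881 0.0621
```

View pics/w8.png

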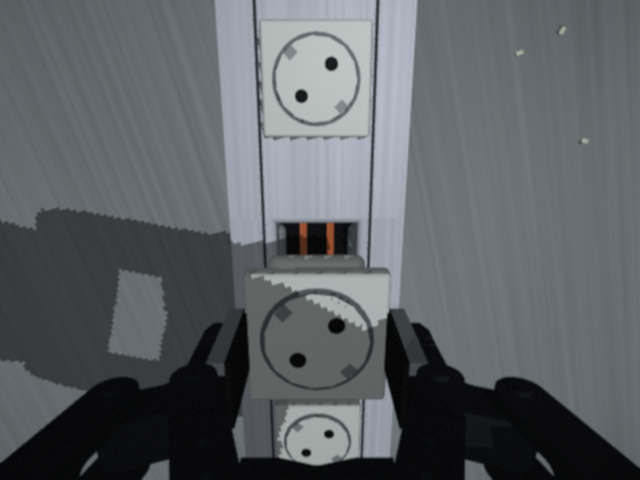

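The outlet is held level and in line with the bay, which shows at (318,238). Now I lower it onto the clips.

Request:
servo_tool([
  [0,0.0007,0.015,0],
  [0,0,0.015,0],
  [0,0,0.01,0],
  [0,0,0,0],
  [0,0,0,0],
])

```text
t: 23.58
position: [0.6079, -0.2166, 0.0867]
tcp_rot: [0.0, 0.791, 0.612, 0.0]
contact_force: [0.3, 0.0, 0.1]
finger_gap: 0.562
```

Request:
servo_tool([
  [0,0,0.004,0],
  [0,0,0.004,0],
  [0,0,0.003,0],
  [0,0,0,0],
  [0,0,0,0],
])

```text
t: 24.2
position: [0.6077, -0.2165, 0.0754]
tcp_rot: [0.0, 0.791, 0.612, 0.0]
contact_force: [-0.5, -0.3, -1.4]
finger_gap: 0.559
```

Request:
servo_tool([
  [0,0,0.003,0],
  [0,0,0.003,0],
  [0,0,0.002,0],
  [0,0,0.001,0],
  [0,0,0,0],
])

```text
t: 24.82
position: [0.6076, -0.2165, 0.0662]
tcp_rot: [-0.0, 0.791, 0.612, -0.0]
contact_force: [0.5, -0.2, -1.1]
finger_gap: 0.565
```

Request:
servo_tool([
  [0,0,0.001,0],
  [0,0,0,0],
  [0,0,0,0],
  [0,0,0,0],
  [0,0,0,0],
])

```text
t: 25.45
position: [0.6076, -0.2165, 0.0654]
tcp_rot: [0.0, 0.791, 0.612, -0.0]
contact_force: [-1.0, 0.7, 1.2]
finger_gap: 0.561
```

Request:
servo_tool([
  [0,0,0,0],
  [0,0,0,0],
  [0,0,0,0],
  [0,0,0,0],
  [0,0,0,0],
], hand=0)

```text
t: 26.08
position: [0.6076, -0.2165, 0.0653]
tcp_rot: [0.0, 0.791, 0.612, 0.0]
contact_force: [-0.3, -0.7, 0.0]
finger_gap: 0.998
```

Request:
servo_tool([
  [0,0,-0.015,0],
  [0,0,-0.025,0],
  [0,0,-0.03,0],
  [0,0,-0.02,0],
  [0,0,-0.01,0],
])

```text
t: 26.7
position: [0.608, -0.2166, 0.1674]
tcp_rot: [0.001, 0.791, 0.612, 0.0]
contact_force: [-0.6, -0.3, 0.3]
finger_gap: 1.003
```

Request:
servo_tool([
  [0,0,0,0],
  [0,0,0,0],
  [0,0,0,0],
  [0,0,0,0],
  [0,0,0,0],
], hand=1)

```text
t: 27.32
position: [0.6076, -0.2164, 0.1651]
tcp_rot: [-0.0, 0.791, 0.612, -0.0]
contact_force: [0.5, 0.6, -0.6]
finger_gap: -0.001
```

```bash
python3 - <<'E'
from h import *
s,W=shot('wrist'); save(s,'w9.png'); np.save('w9.npy',W); p,a,st=pose(); print(p,a,st['finger_gap'])
M=(abs(W[...,2]-.075)<.006).astype(np.uint8); n,l,st,c=cv2.connectedComponentsWithStats(M)
for i in range(1,n):
    if st[i,4]>800:
        Q=W[l==i]; print(c[i].round(0),st[i,4],np.median(Q,0).round(4),cv2.minAreaRect((Q[:,:2]*1000).astype(np.float32)))
        k,*_=np.linalg.lstsq(np.c_[Q[:,:2],np.ones(len(Q))],Q[:,2],rcond=None);print('tilt',k[:2])
E
```

```text
[ 0.60760762 -0.21646219  0.16519832] -14.505590522752598 0.0031295724816771606
[315. 247.] 7260 [ 0.6079 -0.2135  0.0751] ((607.2518310546875, -215.67538452148438), (50.550437927246094, 50.03535461425781), 75.63174438476562)
tilt [ 0.02939538 -0.01886389]
```

View pics/w9.png

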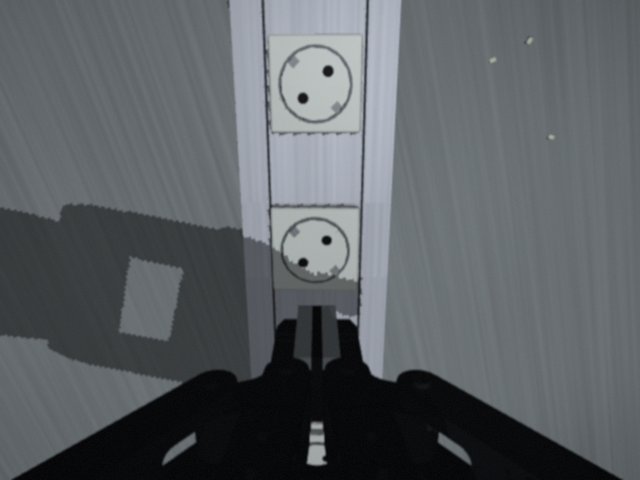

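The outlet stands square on the clips at (315,248), plate top 0.075, and the fingers are shut above it. Now I press.

Request:
servo_tool([
  [0,0,0.015,0],
  [0,0,0.03,0],
  [0,0,0.025,0],
  [0,0,0.012,0],
  [0,0,0.003,0],
])

```text
t: 28.0
position: [0.6074, -0.2164, 0.0796]
tcp_rot: [-0.0, 0.791, 0.612, -0.0]
contact_force: [1.0, 0.4, 0.8]
finger_gap: -0.001
```

Request:
servo_tool([
  [0,0,0.001,0],
  [0,0,0.001,0],
  [0,0,0.001,0],
  [0,0,0.001,0],
  [0,0,0.001,0],
])

```text
t: 28.62
position: [0.608, -0.2167, 0.0766]
tcp_rot: [0.001, 0.791, 0.612, 0.0]
contact_force: [-3.0, 1.2, 10.8]
finger_gap: 0.0
```

Request:
servo_tool([
  [0,0,0.001,0],
  [0,0,0.001,0],
  [0,0,0.001,0],
  [0,0,0.001,0],
  [0,0,0.001,0],
])

```text
t: 29.25
position: [0.6086, -0.217, 0.0721]
tcp_rot: [0.002, 0.791, 0.612, 0.001]
contact_force: [0.6, -0.6, 6.9]
finger_gap: -0.001
```

Request:
servo_tool([
  [0,0,0.001,0],
  [0,0,0.001,0],
  [0,0,0.001,0],
  [0,0,0.001,0],
  [0,0,0.001,0],
])

```text
t: 29.88
position: [0.6075, -0.2164, 0.0651]
tcp_rot: [-0.0, 0.791, 0.612, -0.0]
contact_force: [-0.7, 0.2, 7.6]
finger_gap: -0.001
```

Request:
servo_tool([
  [0,0,0.0005,0],
  [0,0,0.0005,0],
  [0,0,0,0],
  [0,0,0,0],
  [0,0,0,0],
])

```text
t: 30.5
position: [0.6077, -0.2165, 0.0651]
tcp_rot: [0.0, 0.791, 0.612, 0.0]
contact_force: [-2.9, 1.1, 6.1]
finger_gap: -0.001
```

Request:
servo_tool([
  [0,0,0.001,0],
  [0,0,0.001,0],
  [0,0,0.001,0],
  [0,0,0,0],
  [0,0,0,0],
])

```text
t: 31.12
position: [0.6082, -0.2167, 0.0651]
tcp_rot: [0.001, 0.791, 0.612, 0.0]
contact_force: [-9.4, 4.6, 25.9]
finger_gap: -0.002
```

Request:
servo_tool([
  [0,0,0,0],
  [0,0,0,0],
  [0,0,0,0],
  [0,0,0,0],
  [0,0,0,0],
])

```text
t: 31.75
position: [0.6082, -0.2167, 0.0651]
tcp_rot: [0.001, 0.791, 0.612, 0.0]
contact_force: [-9.5, 4.6, 25.6]
finger_gap: -0.002
```

```bash
python3 - <<'E'
from h import *
s,W=shot('wrist'); M=(abs(W[...,2]-.063)<.004).astype(np.uint8); n,l,st,c=cv2.connectedComponentsWithStats(M)
for i in range(1,n):
    if st[i,4]>800: print('wrist',c[i].round(0),np.median(W[l==i],0).round(4))
s,W=shot('top'); save(s,'top2.png'); 
for n_,c in (('blank',(259,290)),('switch',(298,299))): meas(W,n_,c,18,.03,.06)
O=np.load('top1.npy')
for n_,c,r,lo in (('jar',(237,170),16,.06),('tape',(320,180),22,.015),('driver',(197,270),24,.008)):
    for V in (O,W): meas(V,n_,c,r,lo,.1)
p,a,st=pose(); print(p,st['contact_force'])
E
```

```text
wrist [312.  72.] [ 0.6294 -0.1308  0.0631]
wrist [314. 299.] [ 0.6118 -0.2042  0.0631]
blank 509 med [0.5109 0.2589 0.0421] rect 511.2 259.5 [51.  49.2] 79.91 edges1%
switch 497 med [0.4982 0.1705 0.0434] rect 498.2 171.2 [50.  48.3] 79.3 edges1%
jar 453 med [0.7769 0.3332 0.0747] rect 778.1 334.4 [53.5 52. ] 64.67 edges1%
jar 457 med [0.7762 0.3334 0.0746] rect 778.2 334.2 [52.5 52.4] 57.42 edges1%
tape 532 med [0.7825 0.1491 0.0231] rect 782.7 149.2 [89.9 86.9] 5.48 edges1%
tape 528 med [0.7825 0.1493 0.0233] rect 782.8 149.4 [89.7 86.8] 4.72 edges1%
driver 489 med [0.5428 0.4078 0.0232] rect 552.3 416.8 [128.8  25.5] 42.29 edges1%
driver 492 med [0.5421 0.4072 0.0232] rect 544.6 412.3 [110.3  92.3] 3.3 edges1%
[ 0.60818184 -0.21669394  0.06506765] [-9.38185513  5.42803172 25.42216184]
```

View pics/top2.png

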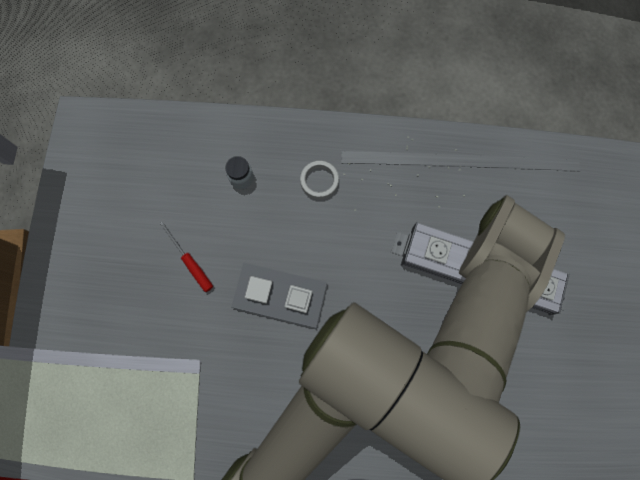

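The blank is in the outlet's pocket at (259,290), the switch is at (298,299), and the bystanders have not moved. The outlet's plate is level with the neighbouring fitted outlet (both 0.063). The fingers are pressing steadily at about 25 N, so I hand the job in.

```bash
python3 -c "
from plant import *
print(close_job()); print(read_state()['contact_force'])"
```

```text
the job is handed in; nothing more can be done
None
the job is handed in; nothing more can be done
```

The swap is done and handed in at about 32 s of the 72 s allowed. I set the outlet down on the bench, moved the blank from the bay to the outlet's pocket, then placed the outlet on the clips. I pressed it home with the fingers shut and left them pressing.

What the last checks showed:
- **Outlet:** The force rose to about 11 N, then dropped as the clips snapped. The fingers stopped at z = 0.065 m, the height expected with the outlet on the bay's floor. Its plate is level with the neighbouring fitted outlet, both at 0.063 m.
- **Push:** The downward push held steady at about 25 N, with about 10 N of sideways force. That is above the 10 N asked for.
- **Blank:** Its plate top is at 0.042 m, which means it is on the pocket floor. It is square with the tray. The close-up camera put it about 1.5 mm from the pocket's middle; the overhead camera put it about 3 mm off, in line with that camera's own offset.
- **Switch, tape, jar:** All unchanged within about 1 mm.
- **Screwdriver:** The fitted outline around it changed between the two pictures (centre shifted about 9 mm), but its median position moved less than 1 mm and it looks unmoved in the picture. I took the outline change as noise.

The finger force on the outlet and its tilt once home were judged from the wrist force and plate height only, not measured directly.

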